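# Fit the stop pin in the full-depth hole of the drilling jig

### The arm

A 6-joint arm with a two-finger parallel gripper is mounted at the origin on the work surface. World frame = base frame: x ahead of the robot, y to its left, z up, the work surface at z = 0. Lengths are in m, angles in rad, forces in N, time in s.
With the tool pointing down it reaches from about 0.275 to 0.775 m from the base axis. Payload 14.6 kg.
Tool frame: the origin (TCP) lies at the very end of the fingers, on their centre line; the grasp point (between the pads) lies 19 mm behind it (ctrl.pinch_z is the distance from the TCP to the grasp point, in m); z points along the fingers, x is the direction in which the jaws open and shut, and the axes are right-handed (so a half turn about z gives the same grasp; the last joint's range is limited). The gripper opens to 85 mm and grips with 20 to 120 N. Pads are 22 mm wide; open, the fingers measure 114 mm over their backs; the gripper's body (76 mm by 85 mm) begins 54 mm behind the grasp point. The pads swing forward as they close: fully open they stand 13 mm farther back than shut.
Start: joints at [0.971, 0.263, -0.048, 1.259, 0, 1.415], TCP at [0.226, 0.474, 0.231] pointing down, gripper open.
Joint ranges: [-2.65, 2.65], [-0.89, 1.7], [-1.18, 1.37], [-2.13, 2.11], [-1.35, 1.29], [-3.14, 3.14]. Speed limits (rad/s): [1.89, 1.89, 2.57, 2.79, 3.14, 3.14].

### API

Orientations are given as a rotation vector (axis times angle).
In Python, from workcell import ctrl gives the robot as it stands.
- The arm moves only by the tool move_arm, never from a script. Its argument "targets" is a list of rows, each an object with "delta_pos": the shift along the tool's x, y, z in m, a list of three; "delta_rot": the turn, a rotation vector about the tool's x, y, z in rad, a list of three. In form: [{"delta_pos": [tx, ty, tz], "delta_rot": [ax, ay, az]}, ...]. A call has 1 to 20 rows; each row is the pose to reach, as a shift and turn from the pose commanded when the call began, along the tool's axes at that moment; what a row does not reach only later rows make up. A row lasts 1/12 s, in which the tool goes at most 41.7 mm and 7.16 degrees, less where a joint would pass 70% of its speed; a pose out of reach is approached as far as the arm can. A call with a gripper value outside its range is refused whole. "claw" is the finger opening in m, from 0 to 0.0854, set as the call begins (left out, the last holds). The fingers move at their own pace and stop on an object; "grip_force" is the grip in N (left out, the last holds). Time passes only in rows, so rows that repeat a pose let the fingers close. It gives the time, the measured TCP pose, the force and the opening at its end, in the units of the state.
- ctrl.state(): the state, without advancing time (a new reading comes with each control period).
- ctrl.snapshot(name): name is "scene" or "top"; returns the picture (384x512x3 uint8, red, green, blue); there is no depth.
- ctrl.get_calibration(name): a dict with "mtx" (3x3 intrinsics, pixels), "k1" (the pictures are not rectified: a ray, as slopes to the right and down, at radius r is drawn at 1 + k1 r^2 times it, then the intrinsics apply), "rvec" (rotation vector, rad) and "tvec" (3), from world to camera coordinates, as OpenCV has them. Camera axes: x right, y down, z forward; pixel columns grow to the right and rows downward; lengths in m; the calibration is good to about 2 mm. A picture is of the moment at which its call begins. get_calibration takes no time and is no camera call.
- ctrl.job_done(): hands the job in, once; it reports no verdict.
The state is a dict: "clock": time; "q": joint angles; "dq": joint speeds; "tau": joint torques, N m; "eef_pos": TCP position; "tcp_rot": TCP orientation; "ft_force": force on the tool from outside, world axes, zero at the start; "wrist_torque": the same for the moment, N m; "gripper_width": finger opening in m.
Only numpy, scipy, OpenCV 4.12 (cv2) and the standard library are available. Lean on these libraries where they do the work, as an engineer would, in place of code of your own. Each camera call takes 0.05 s, during which the arm holds its last target.

### The job

Only one of the three holes in the aluminium jig block is drilled to full depth; from outside they look the same. Take the steel stop pin from the wooden rack and press it firmly but not violently down to the bottom of the holes until you find the one where the black line round the pin comes level with the block's top face, and leave it standing there, pressed fully home. Leave everything else in its place.

Things in the scene. Friction and masses are not known exactly. Their poses are not given: they have to be found in the camera images.
- pin: The stop pin: round plain steel, 115 mm long, 160 to 250 g, standing upright in one of the rack's holes. Shank 14 mm across from the tip up to 70 mm, its lowest 8 mm tapering to 6 mm; above it a banded steel grip head 22 mm across, from 70 to 115 mm, flat on top. The only tool with a black line round its shank. Origin: centre of the tip; z points up to the head.
- mark (a point): Middle of the black line, a band 4 mm wide round the pin's shank, 45 mm up from the tip.
- jig: The drilling jig, fixed to the bench: an aluminium block 64 mm (x) by 160 mm (y) on a dark steel base plate 90 x 230 x 10 mm with four bolt heads; the block's top face is 70 mm above the bench. Origin: centre of the base plate's underside; y runs along the row of holes. Position, yaw and side of the bench vary.
- hole0 (a point): Centre of the hole's mouth, level with the top face, 50 mm from hole1 towards the jig's -y. All three holes are vertical, blind, 15.4 mm across, alike from above. One of them (any) is 43 to 47 mm deep (it varies): there the face cuts the black line, or nearly. The others are about 33 and 29 mm deep (within 1 mm): there the line stays 11 to 17 mm above the face.
- hole1 (a point): Centre of the mouth of the middle hole. In each hole's wall, 16 mm below the face, a spring ball grips the pin: sliding it in or out takes about 3 to 10 N, so it does not sink by its weight. On the bottom lies a hard rubber pad, 15 N per mm. To press home, push with 15 to 25 N on the bottom for half a second; over 40 N crushes the pad.
- hole2 (a point): Centre of the mouth of the third hole, 50 mm from hole1 towards the jig's +y; otherwise as the other two.
- rack: The wooden tool rack, fixed to the bench, 70 mm (x) by 190 mm (y) by 46 mm high, with three loose 15.4 mm holes 60 mm apart along its y, 32 mm deep. They hold the pin, the punch and the awl, in any order. Origin: centre of its underside.
- punch: Bystander in the rack: a thin dark steel punch, 13 mm diameter, 80 mm long, without a head. Origin at its foot.
- awl: Bystander in the rack: an awl with a bulging wooden handle, 92 mm long, 26 mm across. Origin at its foot.
- wrench: Bystander: wrench, 160 mm long, lying between the jig and the rack. Origin under its middle.
- spray: Bystander: spray can, 52 mm diameter, 170 mm tall. Origin under its middle.
- jar: Bystander: amber jar, 68 mm diameter, 90 mm tall. Origin under its middle.
- hammer: Bystander: hammer, 280 mm long, lying at the left. Origin under its middle.
- tape: Bystander: roll of yellow tape lying flat, 100 mm diameter, 30 mm high. Origin under its middle.
- bin: Bystander: open blue parts bin, 100 x 140 x 50 mm. Origin under its middle.
- pad_a (a joint): Squeeze in metres of the rubber pad at the bottom of one of the holes, 0 when unloaded, 15 N per mm. Which hole it lies in varies and is not told; the reading is too coarse to steer by.
- pad_b (a joint): The same for another of the holes.
- pad_c (a joint): The same for the full-depth hole.
Things that resemble listed ones, but are neither listed nor needed, are in the scene too. What is shaped like the pin but purple or red is not meant.

How it is judged:
On the way, in this order (a step that is already met when the one before it is completed fails the run):
1. the pin is lifted clear of the rack (z of pin in the frame of rack above 0.06 m), for 0.1 s.
2. the pin is pressed home against the pad (6 N or more) in the full-depth hole, its line level with the top face (z of mark in the frame of jig between 0.065 and 0.0735 m and (horizontal distance between mark and hole0 below 0.004 m or horizontal distance between mark and hole1 below 0.004 m or horizontal distance between mark and hole2 below 0.004 m) and angle between pin's own z axis and vertical below 0.07 rad and value of joint pad_c above 0.0004 m), for 0.15 s.
At the end, for the whole second after the job is handed in: The pin stands released and at rest in the full-depth hole, upright within 0.07 rad, within 4 mm of the hole's axis, the middle of its black line between 5 mm below and 3.5 mm above the block's top face (z of mark in the frame of jig between 0.065 and 0.0735 m and (horizontal distance between mark and hole0 below 0.004 m or horizontal distance between mark and hole1 below 0.004 m or horizontal distance between mark and hole2 below 0.004 m) and angle between pin's own z axis and vertical below 0.07 rad and linear speed of pin below 0.01 m/s and contact force between pin and the fingers below 0.1 N); the robot touches nothing.
It fails at once if the pad at the bottom of a hole is squeezed by more than 2.7 mm (about 40 N) (value of joint any of pad_a, pad_b, pad_c above 0.0027 m).
It fails at once if the pin is rammed or jammed into the jig with more than 90 N (contact force between pin and jig above 90 N).
It fails at once if another thing is moved by more than 30 mm (distance of any of punch, awl, wrench, spray, jar, hammer, tape, bin from where it was at the start of the episode above 0.03 m).
It also fails if it takes over 51 s, if anything falls off the work surface, if the arm or the gripper's body presses on something with over 40 N, if the wrist force passes 120 N, or if a joint passes its speed limit or range.

## Working session

There is one attempt and no reset: what is moved stays moved. The work goes in short steps, Python scripts to look and compute and a tool call to move; the robot and the scene stay as the last step left them, time stands still between calls to the robot, and variables do not carry over. Pictures are saved under pics/ and viewed, and the job is handed in when it is done.

Besides the shell and the picture viewer there is one more tool, called after "Emit:" as name(argument=value, ...), one argument or row to a line, values as JSON. move_arm: Moves the arm, as the interface text tells. Its arguments: {"type":"object","properties":{"targets":{"type":"array"},"claw":{"type":"number"},"grip_force":{"type":"number"}},"required":["targets"]}

```bash
ls; mkdir -p pics
python3 - <<'E'
from workcell import ctrl
import cv2,numpy as np
for n in ("scene","top"):
    im=ctrl.snapshot(n); cv2.imwrite(f"pics/{n}0.png",cv2.resize(im[:,:,::-1],(800,600),interpolation=cv2.INTER_CUBIC)); np.save(f"pics/{n}0.npy",im)
    print(ctrl.get_calibration(n))
print(ctrl.state())
E
```

```text
pics
{'mtx': array([[455.74587488,   0.        , 258.28936162],
       [  0.        , 455.74587488, 195.38628558],
       [  0.        ,   0.        ,   1.        ]]), 'k1': 0.056411341551328695, 'rvec': array([ 1.66131024,  1.95750943, -0.72482883]), 'tvec': array([ 0.05568364, -0.3681339 ,  1.75515176])}
{'mtx': array([[452.08882114,   0.        , 253.87231998],
       [  0.        , 452.08882114, 190.37466043],
       [  0.        ,   0.        ,   1.        ]]), 'k1': -0.1492788349020315, 'rvec': array([ 2.17507312, -2.17057522,  0.12729751]), 'tvec': array([0.00402918, 0.60660751, 1.47015915])}
{'clock': 0.1, 'q': array([ 9.70674103e-01,  2.63480072e-01, -4.88512496e-02,  1.25939806e+00,
       -7.16532013e-06,  1.41550767e+00]), 'dq': array([-0.00076711, -0.00208071,  0.00230952,  0.00079166,  0.0012658 ,
        0.00143239]), 'tau': array([ 2.50482219e-03, -6.38575315e+01,  3.85065079e+01,  9.98427684e-03,
       -1.60629188e-04, -1.35914269e-05]), 'eef_pos': array([0.22577774, 0.47371038, 0.23087876]), 'tcp_rot': array([ 2.65642471e+00,  1.67649775e+00, -1.34089619e-03]), 'ft_force': array([-7.80084680e-01,  5.44124989e-04, -1.81077077e-01]), 'wrist_torque': array([0.01851505, 0.01948577, 0.00197428]), 'gripper_width': 0.08546036166208411}
```

View pics/scene0.png

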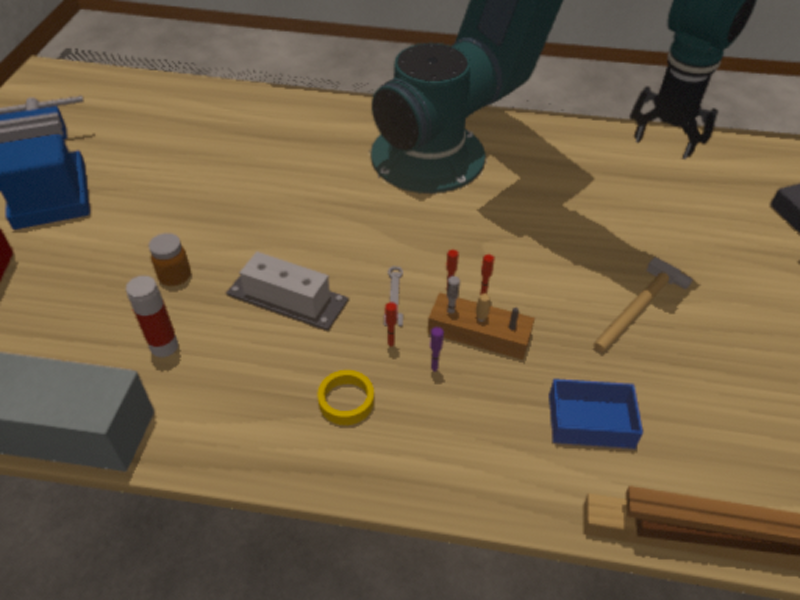

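View pics/top0.png

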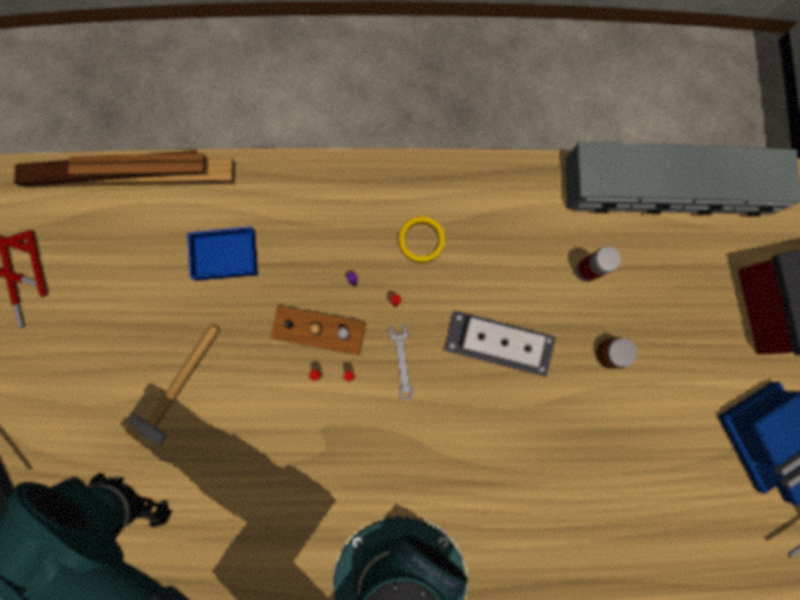

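The scene view (800x600) shows the pin at about (453,290), at one end of the rack, with red lookalikes standing at (452,262), (487,270) and (391,322) and a purple one at (436,347). In the top view the pin head is at (343,331) and the jig holes are at about (480,337), (504,342) and (528,348). Next I'll zoom in and measure.

```bash
cat > h.py <<'E'
import numpy as np,cv2
from workcell import ctrl
def und(c,uv):
    K=c["mtx"]; d=np.array([c["k1"],0,0,0,0.])
    return cv2.undistortPoints(np.array(uv,float).reshape(-1,1,2),K,d).reshape(-1,2)
def ray(n,uv):
    c=ctrl.get_calibration(n); p=und(c,uv); R=cv2.Rodrigues(c["rvec"])[0]
    d=np.c_[p,np.ones(len(p))]@R; o=-R.T@c["tvec"]; return o,d
def plane(n,uv,z):
    o,d=ray(n,uv); return o+d*((z-o[2])/d[:,2])[:,None]
def proj(n,X):
    c=ctrl.get_calibration(n)
    return cv2.projectPoints(np.array(X,float).reshape(-1,1,3),c["rvec"],c["tvec"],c["mtx"],np.array([c["k1"],0,0,0,0.]))[0].reshape(-1,2)
def tri(a,b):
    o1,d1=ray("scene",[a]);o2,d2=ray("top",[b]);d1=d1[0];d2=d2[0]
    s=np.linalg.lstsq(np.c_[d1,-d2],o2-o1,rcond=None)[0]
    A=o1+s[0]*d1;B=o2+s[1]*d2; return (A+B)/2,np.linalg.norm(A-B)
def crop(im,x,y,w,h,k,name):
    cv2.imwrite(name,cv2.resize(im[y:y+h,x:x+w,::-1],None,fx=k,fy=k,interpolation=cv2.INTER_CUBIC))
E
python3 - <<'E'
from h import *
s=np.load("pics/scene0.npy");t=np.load("pics/top0.npy")
crop(t,170,165,200,90,4,"pics/tc.png")
crop(s,140,150,210,95,3.8,"pics/sc.png")
g=cv2.cvtColor(t,cv2.COLOR_RGB2GRAY)
# holes in top
sub=g[195:245,280:362]; 
m=(sub>120).astype(np.uint8)
cs,_=cv2.findContours(m,cv2.RETR_EXTERNAL,2)
c=max(cs,key=cv2.contourArea); r=cv2.minAreaRect(c); print("block",r)
bp=cv2.boxPoints(r)+[280,195]; print(bp, plane("top",bp,.07))
f=np.zeros_like(m); cv2.drawContours(f,[c],-1,1,-1); hol=(f==1)
for (x,y) in [(480,337),(504,342),(528,348)]:
    x=x*.64;y=y*.64;x0=int(x)-6;y0=int(y)-6
    w=g[y0:y0+13,x0:x0+13].astype(float); wt=np.clip(130-w,0,None); 
    yy,xx=np.mgrid[y0:y0+13,x0:x0+13]; u=[(wt*xx).sum()/wt.sum(),(wt*yy).sum()/wt.sum()]
    print(u,plane("top",[u],.07))
E
```

```text
block ((42.572357177734375, 23.71860694885254), (49.55916213989258, 19.978626251220703), 14.420774459838867)
[[296.08576012 222.22205162]
 [301.0612545  202.87289524]
 [349.05895233 215.21516228]
 [344.08345795 234.56431961]] [[ 0.49969078 -0.13052889  0.07      ]
 [ 0.56229067 -0.14714301  0.07      ]
 [ 0.52221586 -0.30381229  0.07      ]
 [ 0.4595512  -0.28645576  0.07      ]]
[np.float64(307.67497507477566), np.float64(214.8703888334995)] [[ 0.52342602 -0.16830182  0.07      ]]
[np.float64(322.53898635477583), np.float64(218.72417153996102)] [[ 0.51093931 -0.21658733  0.07      ]]
[np.float64(337.34660925726587), np.float64(222.5952637244349)] [[ 0.49833455 -0.26488054  0.07      ]]
```

View pics/tc.png

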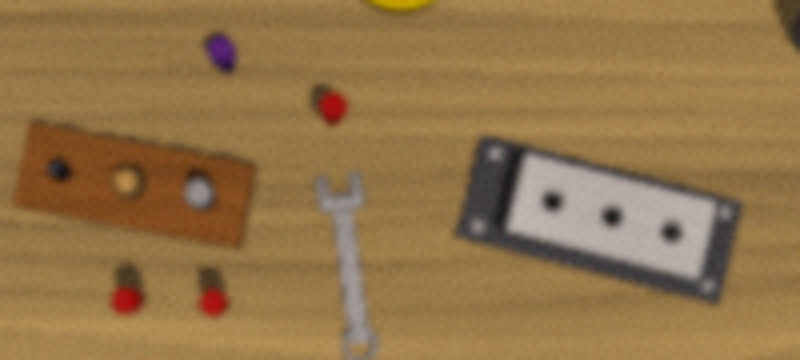

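View pics/sc.png

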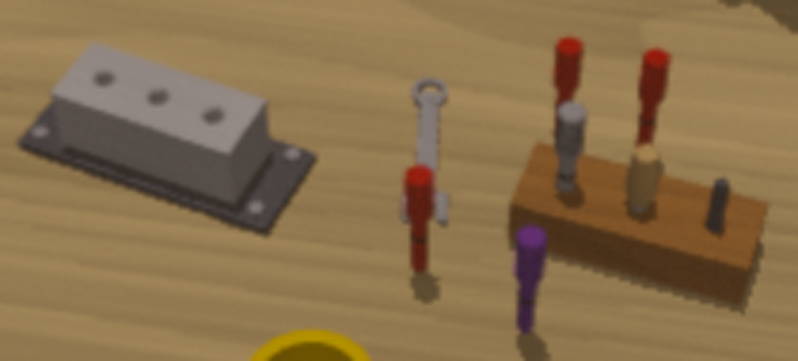

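Run:
```python
from h import *
s=np.load("pics/scene0.npy");t=np.load("pics/top0.npy")
hs=cv2.cvtColor(t,cv2.COLOR_RGB2HSV)
def cen(m,x0,y0): 
    ys,xs=np.nonzero(m); return np.array([xs.mean()+x0,ys.mean()+y0]),len(xs)
# pin head top view
w=hs[205:222,210:232]; m=(w[...,1]<70)&(w[...,2]>90); print(m.astype(int)); a,n=cen(m,210,205); print(a,n,plane("top",[a],.129))
for n,c in (("awl",(201.5,210)),("punch",(185,207.5))): print(n,plane("top",[c],.1))
# rack corners: crop coords
for cx,cy in [(32,120),(256,162),(240,248),(14,205)]: print(plane("top",[[170+cx/4,165+cy/4]],.046))
# reds base/top
for cx,cy in [(127,301),(213,302),(333,106),(222,50)]: print("red",plane("top",[[170+cx/4,165+cy/4]],.115))
# pin in scene
for cx,cy in [(572,110),(571,150),(567,190)]:
    print(tri([140+cx/3.8,150+cy/3.8],a))
print((proj("scene",[[*plane("top",[a],.129)[0][:2],z] for z in (.129,.084,.046)])-[140,150])*3.8)
st=ctrl.state(); print(cv2.Rodrigues(st["tcp_rot"])[0].round(3), st["eef_pos"],ctrl.pinch_z)
```

```text
[[0 0 0 0 0 0 0 0 0 0 0 0 0 0 0 0 0 0 0 0 0 0]
 [0 0 0 0 0 0 0 0 0 0 0 0 0 0 0 0 0 0 0 0 0 0]
 [0 0 0 0 0 0 0 0 0 0 0 0 0 0 0 0 0 0 0 0 0 0]
 [0 0 0 0 0 0 0 0 0 0 0 0 0 0 0 0 0 0 0 0 0 0]
 [0 0 0 0 0 0 0 0 0 0 0 0 0 0 0 0 0 0 0 0 0 0]
 [0 0 0 0 0 0 0 0 1 1 1 1 0 0 0 0 0 0 0 0 0 0]
 [0 0 0 0 0 0 0 1 1 1 1 1 1 0 0 0 0 0 0 0 0 0]
 [0 0 0 0 0 0 0 1 1 1 1 1 1 0 0 0 0 0 0 0 0 0]
 [0 0 0 0 0 0 0 1 1 1 1 1 1 0 0 0 0 0 0 0 0 0]
 [0 0 0 0 0 0 0 1 1 1 1 1 1 0 0 0 0 0 0 0 0 0]
 [0 0 0 0 0 0 0 1 1 1 1 1 0 0 0 0 0 0 0 0 0 0]
 [0 0 0 0 0 0 0 0 0 1 1 1 0 0 0 0 0 0 0 0 0 0]
 [0 0 0 0 0 0 0 0 0 0 0 0 0 0 0 0 0 0 0 0 0 0]
 [0 0 0 0 0 0 0 0 0 0 0 0 0 0 0 0 0 0 0 0 0 0]
 [0 0 0 0 0 0 0 0 0 0 0 0 0 0 0 0 0 0 0 0 0 0]
 [0 0 0 0 0 0 0 0 0 0 0 0 0 0 0 0 0 0 0 0 0 0]
 [0 0 0 0 0 0 0 0 0 0 0 0 0 0 0 0 0 0 0 0 0 0]]
[219.47222222 212.86111111] 36 [[0.52614859 0.11267244 0.129     ]]
awl [[0.5366041  0.17147634 0.1       ]]
punch [[0.54432071 0.223963   0.1       ]]
[[0.58911085 0.25545612 0.046     ]]
[[0.55505633 0.07055255 0.046     ]]
[[0.4846223  0.08324427 0.046     ]]
[[0.51901038 0.26910659 0.046     ]]
red [[0.44144495 0.16810087 0.115     ]]
red [[0.44096635 0.10117325 0.115     ]]
red [[0.59426288 0.00820391 0.115     ]]
red [[0.63832124 0.09561397 0.115     ]]
(array([0.52606417, 0.11585413, 0.1253399 ]), np.float64(0.0059099348174910665))
(array([0.52840457, 0.11838683, 0.0834071 ]), np.float64(0.005575446920089241))
(array([0.53097355, 0.11986622, 0.03939311]), np.float64(0.002859714293873887))
[[564.17586687 106.16542949]
 [560.39429093 146.3677282 ]
 [557.35184888 178.76361811]]
[[ 0.43   0.903 -0.001]
 [ 0.903 -0.43  -0.001]
 [-0.001 -0.    -1.   ]] [0.22577774 0.47371038 0.23087876] 0.0187
```

Emit:
move_arm(
  targets=[
    {"delta_pos": [-0.197,0.426,0.03],"delta_rot": [0,0,1.309]},
    {"delta_pos": [-0.197,0.426,0.03],"delta_rot": [0,0,1.309]},
    {"delta_pos": [-0.197,0.426,0.03],"delta_rot": [0,0,1.309]},
    {"delta_pos": [-0.197,0.426,0.03],"delta_rot": [0,0,1.309]},
    {"delta_pos": [-0.197,0.426,0.03],"delta_rot": [0,0,1.309]},
    {"delta_pos": [-0.197,0.426,0.03],"delta_rot": [0,0,1.309]},
    {"delta_pos": [-0.197,0.426,0.03],"delta_rot": [0,0,1.309]},
    {"delta_pos": [-0.197,0.426,0.03],"delta_rot": [0,0,1.309]},
    {"delta_pos": [-0.197,0.426,0.03],"delta_rot": [0,0,1.309]},
    {"delta_pos": [-0.197,0.426,0.03],"delta_rot": [0,0,1.309]},
    {"delta_pos": [-0.197,0.426,0.03],"delta_rot": [0,0,1.309]},
    {"delta_pos": [-0.197,0.426,0.03],"delta_rot": [0,0,1.309]},
    {"delta_pos": [-0.197,0.426,0.03],"delta_rot": [0,0,1.309]},
    {"delta_pos": [-0.197,0.426,0.03],"delta_rot": [0,0,1.309]},
    {"delta_pos": [-0.197,0.426,0.03],"delta_rot": [0,0,1.309]},
    {"delta_pos": [-0.197,0.426,0.03],"delta_rot": [0,0,1.309]},
    {"delta_pos": [-0.197,0.426,0.03],"delta_rot": [0,0,1.309]},
    {"delta_pos": [-0.197,0.426,0.03],"delta_rot": [0,0,1.309]},
  ],
  claw=0.05,
  grip_force=80,
)

```text
clock: 1.6
eef_pos: [0.5252, 0.1136, 0.2015]
tcp_rot: [-3.129, 0.285, -0.0]
ft_force: [-1.3, -1.1, -0.1]
gripper_width: 0.0503
```

Run:
```python
from h import *
st=ctrl.state(); print(st["clock"],cv2.Rodrigues(st["tcp_rot"])[0].round(3), st["eef_pos"],st["q"],st["ft_force"],st["gripper_width"])
for n in ("scene","top"): im=ctrl.snapshot(n); np.save(f"pics/{n}1.npy",im)
s=np.load("pics/scene1.npy");t=np.load("pics/top1.npy")
a=s[110:230,225:345,::-1]; b=t[165:265,165:265,::-1]
cv2.imwrite("pics/p1.png",np.hstack([cv2.resize(a,(400,400),interpolation=2),cv2.resize(b,(400,400),interpolation=2)]))
# proj of tcp in scene, crop coords
print((proj("scene",[st["eef_pos"],[.526,.1127,.129]])-[225,110]+.5)/120*400)
```

```text
1.6 [[ 0.984 -0.181  0.   ]
 [-0.181 -0.984  0.   ]
 [ 0.    -0.    -1.   ]] [0.52523253 0.11355885 0.2015066 ] [ 6.12114999e-02  2.94676770e-01 -8.44464939e-02  1.19144113e+00
  5.59632469e-05  1.81359691e+00] [-1.29176022 -1.066699   -0.11552033] 0.050275866236775775
[[220.15988292 166.62583871]
 [213.27610774 228.00776229]]
```

View pics/p1.png

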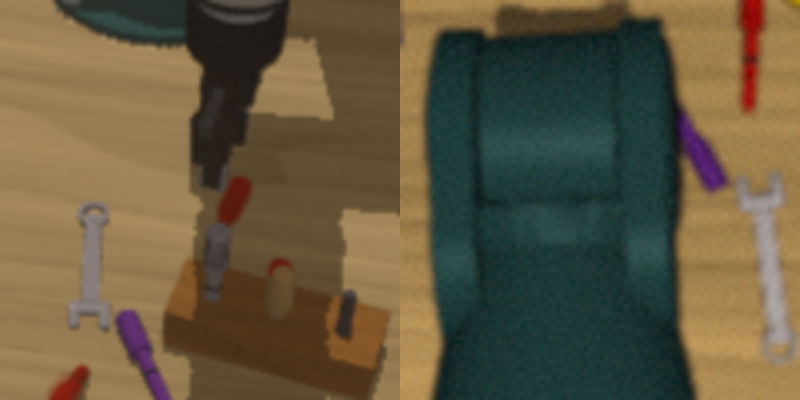

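Run:
```python
from h import *
st=ctrl.state(); p=st["eef_pos"];tx=cv2.Rodrigues(st["tcp_rot"])[0][:,0]
P=lambda X:((proj("scene",X)-[225,110]+.5)/120*400).round(1)
print(P([p+.03*tx+[0,0,.005],p+.03*tx+[0,0,.02],p-.03*tx+[0,0,.005]]))
print("pin tops w/ dy", P([[.526,.1127+d,.129] for d in(-.006,-.003,0,.003,.006)]))
s=np.load("pics/scene1.npy"); a=s[110:230,225:345,::-1]
cv2.imwrite("pics/p2.png",cv2.resize(a[40:95,40:110],(764,600),interpolation=2))
# jig holes scene
s0=np.load("pics/scene0.npy")
H=[[.5234,-.1683,.07],[.5109,-.2166,.07],[.4983,-.2649,.07]]
print((proj("scene",H)-[140,150]+.5)*3.8)
print("rack corners",(proj("scene",[[.5891,.2555,.046],[.5551,.0706,.046],[.4846,.0832,.046],[.519,.2691,.046]])-[140,150]+.5)*3.8)
```

```text
[[209.5 186.7]
 [210.6 173.4]
 [230.6 138.9]]
pin tops w/ dy [[206.3 227.1]
 [209.8 227.6]
 [213.3 228. ]
 [216.8 228.4]
 [220.2 228.9]]
[[209.87598804 112.8703723 ]
 [154.78209332  94.13776009]
 [100.61200483  75.62253967]]
rack corners [[737.39594205 266.63693977]
 [501.33907446 201.30072863]
 [528.90855896 137.7279808 ]
 [759.27344955 199.50002292]]
```

View pics/p2.png

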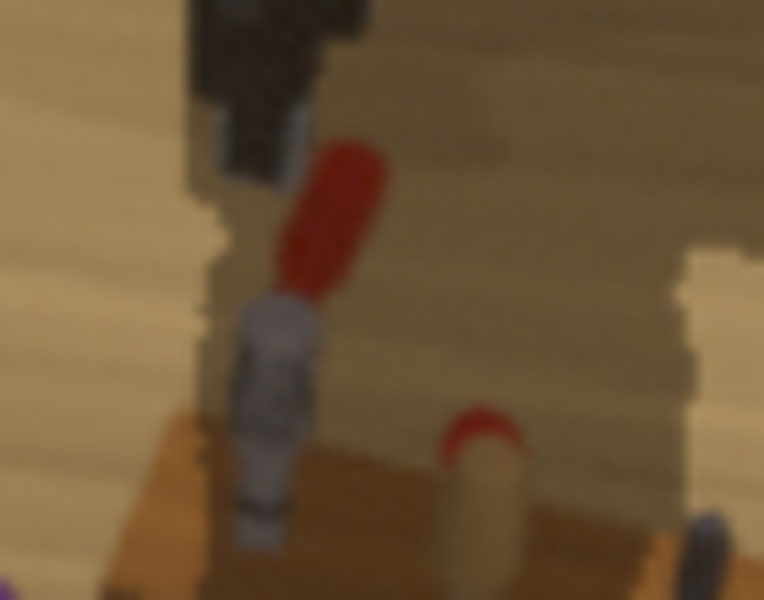

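Emit:
move_arm(
  targets=[
    {"delta_pos": [0.001,0,0.03],"delta_rot": [0,0,0]},
    {"delta_pos": [0.001,0,0.06],"delta_rot": [0,0,0]},
    {"delta_pos": [0.001,0,0.08],"delta_rot": [0,0,0]},
    {"delta_pos": [0.001,0,0.1],"delta_rot": [0,0,0]},
    {"delta_pos": [0.001,0,0.112],"delta_rot": [0,0,0]},
    {"delta_pos": [0.001,0,0.112],"delta_rot": [0,0,0]},
    {"delta_pos": [0.001,0,0.112],"delta_rot": [0,0,0]},
    {"delta_pos": [0.001,0,0.112],"delta_rot": [0,0,0]},
  ],
)

```text
clock: 2.37
eef_pos: [0.5271, 0.1127, 0.0902]
tcp_rot: [-3.128, 0.287, -0.002]
ft_force: [0.0, -0.2, 0.2]
gripper_width: 0.0499
```

Emit:
move_arm(
  targets=[
    {"delta_pos": [0,0,0],"delta_rot": [0,0,0]},
    {"delta_pos": [0,0,0],"delta_rot": [0,0,0]},
    {"delta_pos": [0,0,0],"delta_rot": [0,0,0]},
    {"delta_pos": [0,0,0],"delta_rot": [0,0,0]},
    {"delta_pos": [0,0,0],"delta_rot": [0,0,0]},
    {"delta_pos": [0,0,0],"delta_rot": [0,0,0]},
    {"delta_pos": [0,0,0],"delta_rot": [0,0,0]},
    {"delta_pos": [0,0,0],"delta_rot": [0,0,0]},
  ],
  claw=0.018,
  grip_force=20,
)

```text
clock: 3.03
eef_pos: [0.5271, 0.1127, 0.09]
tcp_rot: [-3.128, 0.287, -0.002]
ft_force: [0.1, -0.2, 7.2]
gripper_width: 0.0217
```

Run:
```python
from h import *
st=ctrl.state(); print(st["clock"], st["eef_pos"],st["ft_force"],st["wrist_torque"],st["gripper_width"])
s=ctrl.snapshot("scene")
cv2.imwrite("pics/p3.png",cv2.resize(s[150:205,265:335,::-1],(764,600),interpolation=2))
```

```text
3.0333 [0.52705596 0.11267884 0.08997875] [ 0.10013489 -0.21188807  7.18883285] [0.05381916 0.2837792  0.02848283] 0.021683194475929854
```

View pics/p3.png

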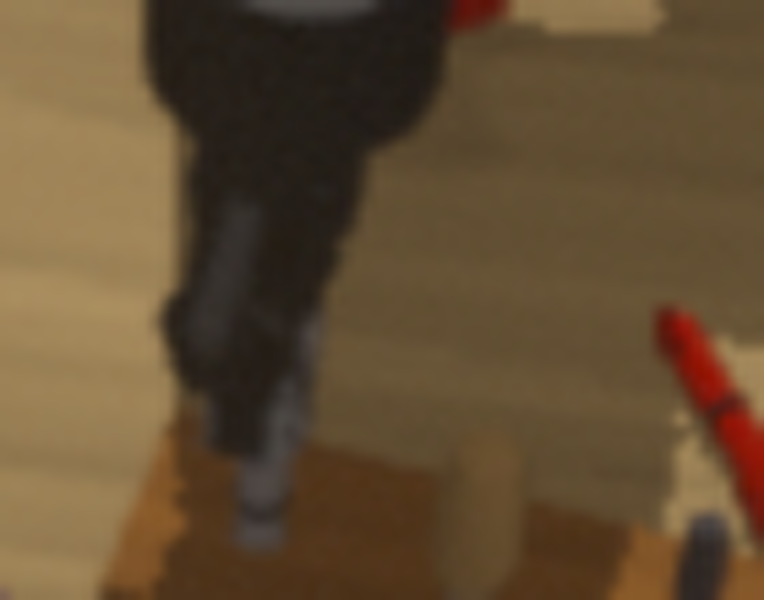

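Emit:
move_arm(
  targets=[
    {"delta_pos": [0,0,0],"delta_rot": [0,0,0]},
    {"delta_pos": [0,0,0],"delta_rot": [0,0,0]},
    {"delta_pos": [0,0,0],"delta_rot": [0,0,0]},
    {"delta_pos": [0,0,-0.01],"delta_rot": [0,0,0]},
    {"delta_pos": [0,0,-0.025],"delta_rot": [0,0,0]},
    {"delta_pos": [0,0,-0.05],"delta_rot": [0,0,0]},
    {"delta_pos": [0,0,-0.075],"delta_rot": [0,0,0]},
    {"delta_pos": [0,0,-0.1],"delta_rot": [0,0,0]},
    {"delta_pos": [0,0,-0.1],"delta_rot": [0,0,0]},
    {"delta_pos": [0,0,-0.1],"delta_rot": [0,0,0]},
  ],
  claw=0.01,
  grip_force=100,
)

```text
clock: 3.92
eef_pos: [0.5272, 0.1127, 0.1901]
tcp_rot: [-3.128, 0.287, -0.003]
ft_force: [-1.0, 0.4, -2.6]
gripper_width: 0.0199
```

Run:
```python
from h import *
st=ctrl.state(); print(st["clock"], st["eef_pos"],st["ft_force"],st["wrist_torque"],st["gripper_width"])
s=ctrl.snapshot("scene")
cv2.imwrite("pics/p4.png",cv2.resize(s[120:190,255:345,::-1],(771,600),interpolation=2))
```

```text
3.9167 [0.52722811 0.11266222 0.19011025] [-1.04124948  0.39421956 -2.5587061 ] [0.00039    0.02792152 0.00409682] 0.01994463038145108
```

View pics/p4.png

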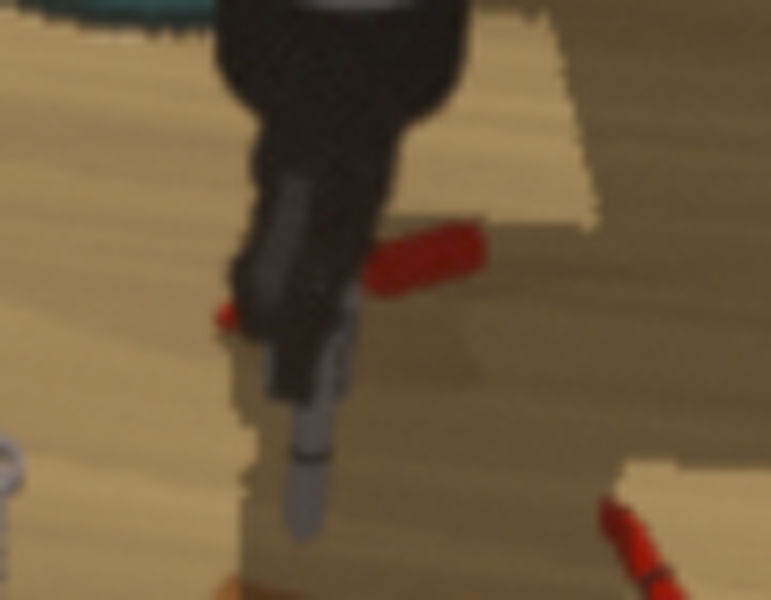

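The pin is held upright: in this crop its black line is at (311,457) and its tip at (303,540). I'll move it over the first hole.

Emit:
move_arm(
  targets=[
    {"delta_pos": [0.0482,0.277,0],"delta_rot": [0,0,0]},
    {"delta_pos": [0.0482,0.277,0],"delta_rot": [0,0,0]},
    {"delta_pos": [0.0482,0.277,0],"delta_rot": [0,0,0]},
    {"delta_pos": [0.0482,0.277,0],"delta_rot": [0,0,0]},
    {"delta_pos": [0.0482,0.277,0],"delta_rot": [0,0,0]},
    {"delta_pos": [0.0482,0.277,0],"delta_rot": [0,0,0]},
    {"delta_pos": [0.0482,0.277,0],"delta_rot": [0,0,0]},
    {"delta_pos": [0.0482,0.277,0],"delta_rot": [0,0,0]},
    {"delta_pos": [0.0482,0.277,0],"delta_rot": [0,0,0]},
    {"delta_pos": [0.0482,0.277,0],"delta_rot": [0,0,0]},
    {"delta_pos": [0.0482,0.277,0.015],"delta_rot": [0,0,0]},
    {"delta_pos": [0.0482,0.277,0.03],"delta_rot": [0,0,0]},
    {"delta_pos": [0.0482,0.277,0.03],"delta_rot": [0,0,0]},
    {"delta_pos": [0.0482,0.277,0.03],"delta_rot": [0,0,0]},
  ],
)

```text
clock: 5.13
eef_pos: [0.5232, -0.1671, 0.1589]
tcp_rot: [-3.128, 0.285, 0.003]
ft_force: [0.0, 0.2, -0.0]
gripper_width: 0.02
```

Run:
```python
from h import *
st=ctrl.state(); print(st["clock"], st["eef_pos"],st["ft_force"],st["wrist_torque"],st["gripper_width"])
s=ctrl.snapshot("scene");np.save("pics/scene5.npy",s)
cv2.imwrite("pics/p5.png",cv2.resize(s[125:205,145:245,::-1],(750,600),interpolation=2))
p=st["eef_pos"]
# predicted: tip of pin on axis at z ~0.085, and hole mouths
H=[[.5234,-.1683,.07],[.5109,-.2166,.07],[.4983,-.2649,.07]]
print((proj("scene",H+[[p[0],p[1],.085],[p[0],p[1],.13]])-[145,125]+.5)*7.5)
```

```text
5.1333 [ 0.52318992 -0.16712068  0.15885348] [ 0.00893064  0.17977611 -0.00409996] [0.02992826 0.0561833  0.00598711] 0.02001641417750927
[[376.72892377 410.27047164]
 [267.99097365 373.29821071]
 [161.07632531 336.75501251]
 [376.35910934 384.39109606]
 [365.90002889 304.12519385]]
```

View pics/p5.png

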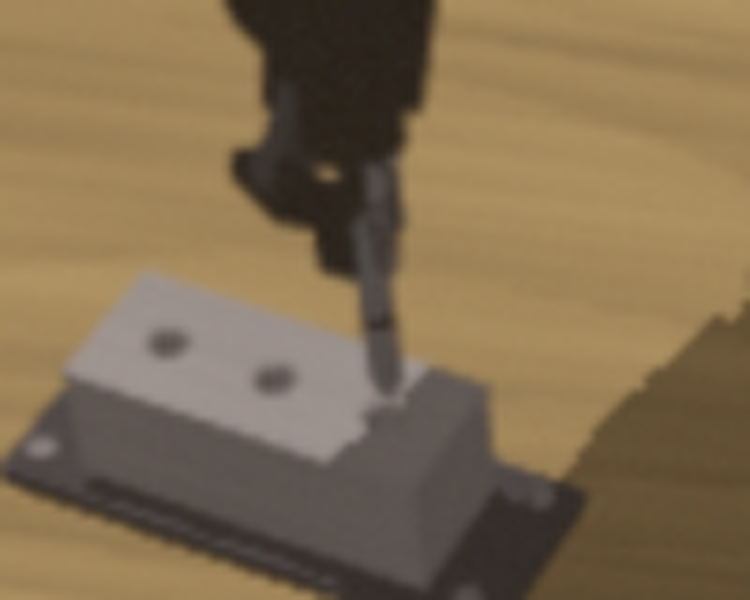

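Run:
```python
from h import *
p=np.array([.5232,-.167,.083]); f=lambda X:proj("scene",[X])[0]*7.5
J=np.c_[f(p+[.001,0,0])-f(p),f(p+[0,.001,0])-f(p)]; print(J)
for d in [(-7,0),(-7,-2),(-6,2)]:
    w=np.linalg.solve(J,d); R=cv2.Rodrigues(ctrl.state()["tcp_rot"])[0][:2,:2]; print(w,w@R)
# shank edges in rows
s=np.load("pics/scene5.npy")
for r in range(170,182): print(r,s[r,188:206].mean(1).astype(int))
```

```text
[[-0.62206027  2.44745038]
 [ 1.78484837  0.31172212]]
[ 0.47828609 -2.7385549 ] [0.96535043 2.60701715]
[-0.59463054 -3.01125453] [-0.04061289  3.069135  ]
[ 1.48287613 -2.07463314] [1.83340654 1.77246828]
170 [146 146 144 142 136 113  82  77  77  85 110 128 130 130 131 131 131 132]
171 [147 146 146 146 143 127  85  77  76  80 104 128 130 130 130 130 129 129]
172 [147 147 147 147 145 131  87  77  76  78 104 133 134 133 131 129 129 130]
173 [146 146 146 148 146 134  93  78  76  77 106 142 144 138 127 124 125 128]
174 [146 147 147 147 146 134  99  78  76  76 103 140 143 128 102 101 106 116]
175 [146 146 146 147 146 139 110  83  76  77 101 132 127 100  90  90  91  95]
176 [145 146 146 145 146 143 129  93  79  87 112 124  99  91  90  89  89  89]
177 [146 145 146 146 146 145 137 116  94 100 115  97  90  88  89  89  90  89]
178 [148 147 147 146 145 141 132 124 116 113 117  93  88  89  89  89  90  90]
179 [147 148 147 147 143 131 114 102  94  97  98  89  89  88  87  90  90  91]
180 [148 148 147 147 139 114  91  85  86  87  86  86  89  89  88  88  89  88]
181 [148 147 148 148 143 123  86  84  86  86  85  88  89  89  89  90  89  88]
```

Emit:
move_arm(
  targets=[
    {"delta_pos": [0.0005,0.0028,0],"delta_rot": [0,0,0]},
    {"delta_pos": [0.0005,0.0028,0.005],"delta_rot": [0,0,0]},
    {"delta_pos": [0.0005,0.0028,0.01],"delta_rot": [0,0,0]},
    {"delta_pos": [0.0005,0.0028,0.015],"delta_rot": [0,0,0]},
    {"delta_pos": [0.0005,0.0028,0.015],"delta_rot": [0,0,0]},
  ],
)

```text
clock: 5.6
eef_pos: [0.5232, -0.1712, 0.1432]
tcp_rot: [-3.128, 0.287, 0.002]
ft_force: [-0.6, -0.8, -1.7]
gripper_width: 0.0195
```

Run:
```python
from h import *
s=ctrl.snapshot("scene")
cv2.imwrite("pics/p6.png",cv2.resize(s[125:205,145:245,::-1],(750,600),interpolation=2))
```

```text
(no output)
```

View pics/p6.png

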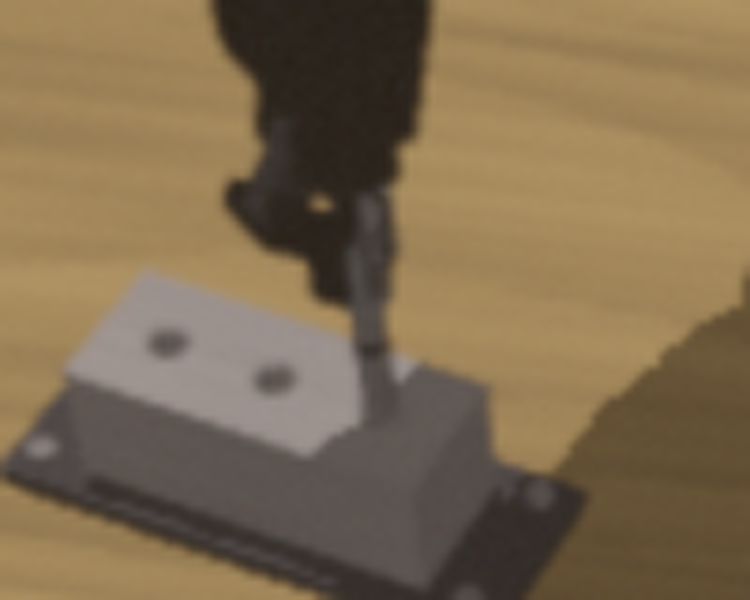

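Emit:
move_arm(
  targets=[
    {"delta_pos": [0,-0.001,0.001],"delta_rot": [0,0,0]},
    {"delta_pos": [0,-0.001,0.003],"delta_rot": [0,0,0]},
    {"delta_pos": [0,-0.001,0.006],"delta_rot": [0,0,0]},
    {"delta_pos": [0,-0.001,0.006],"delta_rot": [0,0,0]},
    {"delta_pos": [0,-0.001,0.006],"delta_rot": [0,0,0]},
  ],
)

```text
clock: 6.07
eef_pos: [0.5238, -0.1703, 0.1381]
tcp_rot: [-3.128, 0.287, 0.0]
ft_force: [0.3, 0.9, -2.4]
gripper_width: 0.0201
```

Emit:
move_arm(
  targets=[
    {"delta_pos": [0,0,0.002],"delta_rot": [0,0,0]},
    {"delta_pos": [0,0,0.004],"delta_rot": [0,0,0]},
    {"delta_pos": [0,0,0.006],"delta_rot": [0,0,0]},
    {"delta_pos": [0,0,0.006],"delta_rot": [0,0,0]},
  ],
)

```text
clock: 6.4
eef_pos: [0.5238, -0.1703, 0.1319]
tcp_rot: [-3.128, 0.287, 0.0]
ft_force: [1.7, 0.4, -3.0]
gripper_width: 0.0199
```

Emit:
move_arm(
  targets=[
    {"delta_pos": [0,0,0.002],"delta_rot": [0,0,0]},
    {"delta_pos": [0,0,0.004],"delta_rot": [0,0,0]},
    {"delta_pos": [0,0,0.006],"delta_rot": [0,0,0]},
    {"delta_pos": [0,0,0.006],"delta_rot": [0,0,0]},
  ],
)

```text
clock: 6.73
eef_pos: [0.5237, -0.1703, 0.1259]
tcp_rot: [-3.128, 0.287, 0.001]
ft_force: [1.4, 1.9, -3.7]
gripper_width: 0.0198
```

Run:
```python
from h import *
print(ctrl.state()["wrist_torque"])
s=ctrl.snapshot("scene")
cv2.imwrite("pics/p7.png",cv2.resize(s[125:205,145:245,::-1],(750,600),interpolation=2))
```

```text
[ 0.4436186  -0.24896938 -0.01814776]
```

View pics/p7.png

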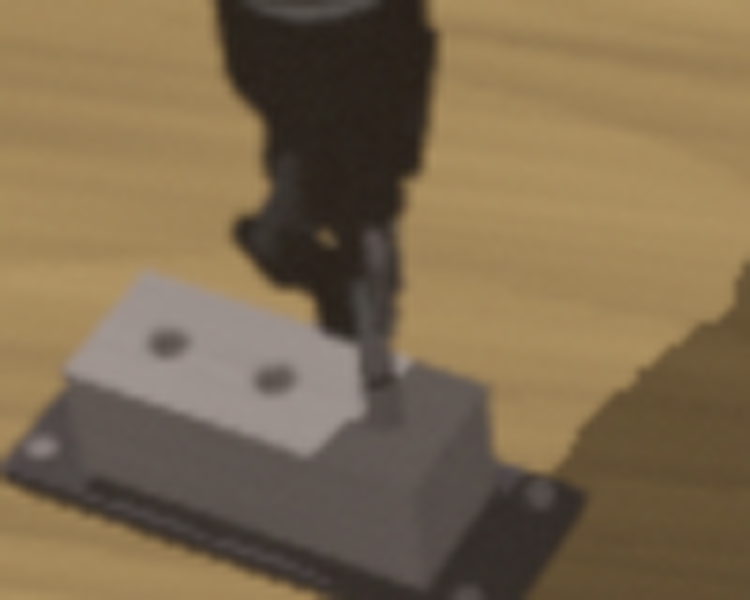

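Emit:
move_arm(
  targets=[
    {"delta_pos": [0,0,0.002],"delta_rot": [0,0,0]},
    {"delta_pos": [0,0,0.004],"delta_rot": [0,0,0]},
    {"delta_pos": [0,0,0.006],"delta_rot": [0,0,0]},
    {"delta_pos": [0,0,0.006],"delta_rot": [0,0,0]},
  ],
)

```text
clock: 7.12
eef_pos: [0.5237, -0.1702, 0.1199]
tcp_rot: [-3.128, 0.287, 0.001]
ft_force: [1.1, 3.4, -5.3]
gripper_width: 0.0203
```

Emit:
move_arm(
  targets=[
    {"delta_pos": [0,0,0.001],"delta_rot": [0,0,0]},
    {"delta_pos": [0,0,0.001],"delta_rot": [0,0,0]},
    {"delta_pos": [0,0,0.001],"delta_rot": [0,0,0]},
  ],
)

```text
clock: 7.37
eef_pos: [0.5237, -0.1703, 0.1191]
tcp_rot: [-3.128, 0.287, 0.001]
ft_force: [0.8, 2.8, -2.7]
gripper_width: 0.02
```

Emit:
move_arm(
  targets=[
    {"delta_pos": [0,0,0.001],"delta_rot": [0,0,0]},
    {"delta_pos": [0,0,0.001],"delta_rot": [0,0,0]},
    {"delta_pos": [0,0,0.001],"delta_rot": [0,0,0]},
  ],
)

```text
clock: 7.62
eef_pos: [0.5237, -0.1703, 0.1182]
tcp_rot: [-3.128, 0.287, 0.0]
ft_force: [0.0, 2.9, -2.7]
gripper_width: 0.0197
```

Emit:
move_arm(
  targets=[
    {"delta_pos": [0,0,0.001],"delta_rot": [0,0,0]},
    {"delta_pos": [0,0,0.001],"delta_rot": [0,0,0]},
    {"delta_pos": [0,0,0.001],"delta_rot": [0,0,0]},
  ],
)

```text
clock: 7.87
eef_pos: [0.5238, -0.1704, 0.1175]
tcp_rot: [3.128, -0.287, 0.0]
ft_force: [-1.4, 2.8, 4.4]
gripper_width: 0.0197
```

Emit:
move_arm(
  targets=[
    {"delta_pos": [0,0,0.001],"delta_rot": [0,0,0]},
    {"delta_pos": [0,0,0.001],"delta_rot": [0,0,0]},
    {"delta_pos": [0,0,0.001],"delta_rot": [0,0,0]},
  ],
)

```text
clock: 8.12
eef_pos: [0.524, -0.1705, 0.1169]
tcp_rot: [3.128, -0.287, 0.001]
ft_force: [-2.2, 4.1, 10.7]
gripper_width: 0.02
```

Emit:
move_arm(
  targets=[
    {"delta_pos": [0,0,0.001],"delta_rot": [0,0,0]},
    {"delta_pos": [0,0,0.001],"delta_rot": [0,0,0]},
    {"delta_pos": [0,0,0.001],"delta_rot": [0,0,0]},
  ],
)

```text
clock: 8.37
eef_pos: [0.5241, -0.1706, 0.1163]
tcp_rot: [3.128, -0.287, 0.002]
ft_force: [-5.8, 3.2, 16.8]
gripper_width: 0.02
```

Run:
```python
from h import *
print(ctrl.state()["wrist_torque"])
s=ctrl.snapshot("scene")
cv2.imwrite("pics/p8.png",cv2.resize(s[125:205,145:245,::-1],(750,600),interpolation=2))
```

```text
[1.32626321 1.21021412 0.05511596]
```

View pics/p8.png

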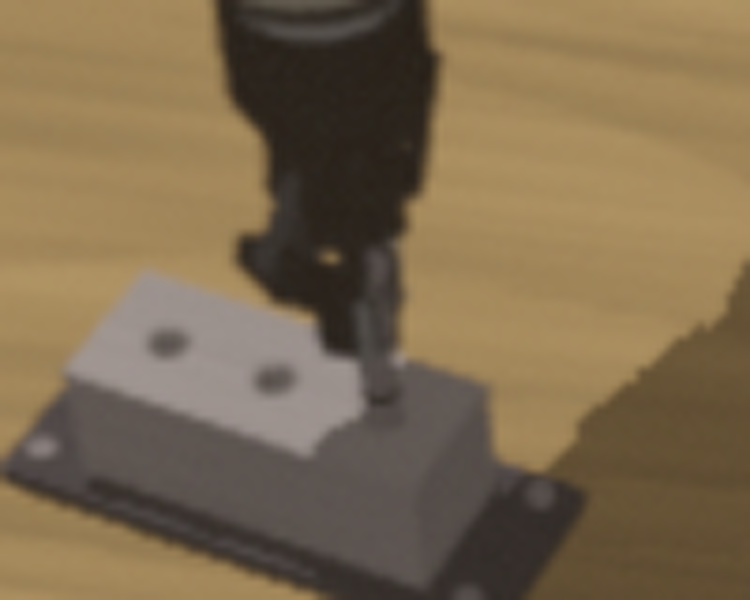

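Contact came at TCP z of about 0.118, a depth of roughly 29 mm. The line at (382,396) is still well above the mouth at (385,417), so this hole is shallow. I'll lift out and go to the middle hole.

Emit:
move_arm(
  targets=[
    {"delta_pos": [0,0,-0.005],"delta_rot": [0,0,0]},
    {"delta_pos": [0,0,-0.015],"delta_rot": [0,0,0]},
    {"delta_pos": [0,0,-0.025],"delta_rot": [0,0,0]},
    {"delta_pos": [0,0,-0.035],"delta_rot": [0,0,0]},
    {"delta_pos": [0,0,-0.045],"delta_rot": [0,0,0]},
    {"delta_pos": [0,0,-0.045],"delta_rot": [0,0,0]},
    {"delta_pos": [-0.0035,0.0499,-0.045],"delta_rot": [0,0,0]},
    {"delta_pos": [-0.0035,0.0499,-0.045],"delta_rot": [0,0,0]},
    {"delta_pos": [-0.0035,0.0499,-0.04],"delta_rot": [0,0,0]},
    {"delta_pos": [-0.0035,0.0499,-0.04],"delta_rot": [0,0,0]},
    {"delta_pos": [-0.0035,0.0499,-0.04],"delta_rot": [0,0,0]},
    {"delta_pos": [-0.0035,0.0499,-0.04],"delta_rot": [0,0,0]},
  ],
)

```text
clock: 9.42
eef_pos: [0.5113, -0.2182, 0.155]
tcp_rot: [-3.128, 0.286, 0.001]
ft_force: [0.3, 0.0, -2.1]
gripper_width: 0.0203
```

Run:
```python
from h import *
s=ctrl.snapshot("scene");st=ctrl.state(); print(st["eef_pos"],st["ft_force"],st["wrist_torque"])
cv2.imwrite("pics/p9.png",cv2.resize(s[125:205,145:245,::-1],(750,600),interpolation=2))
```

```text
[ 0.51141648 -0.21819315  0.15519476] [-0.13064753  1.19987476 -2.1921224 ] [-0.00487625 -0.01272721  0.05555189]
```

View pics/p9.png

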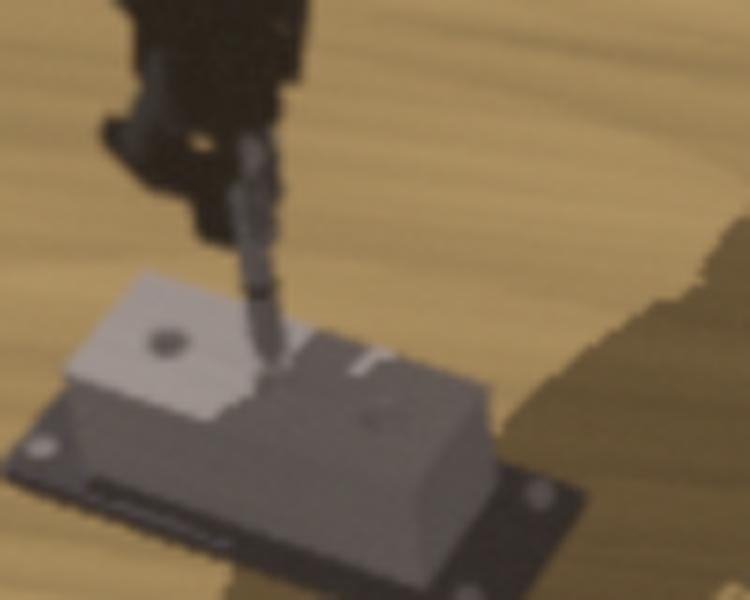

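Emit:
move_arm(
  targets=[
    {"delta_pos": [0,0,0.005],"delta_rot": [0,0,0]},
    {"delta_pos": [0,0,0.009],"delta_rot": [0,0,0]},
    {"delta_pos": [0,0,0.012],"delta_rot": [0,0,0]},
    {"delta_pos": [0,0,0.015],"delta_rot": [0,0,0]},
    {"delta_pos": [0,0,0.015],"delta_rot": [0,0,0]},
  ],
)

```text
clock: 9.88
eef_pos: [0.511, -0.2186, 0.1395]
tcp_rot: [-3.128, 0.287, 0.001]
ft_force: [-0.5, 0.3, -2.7]
gripper_width: 0.0199
```

Emit:
move_arm(
  targets=[
    {"delta_pos": [0,0,0.003],"delta_rot": [0,0,0]},
    {"delta_pos": [0,0,0.006],"delta_rot": [0,0,0]},
    {"delta_pos": [0,0,0.006],"delta_rot": [0,0,0]},
  ],
)

```text
clock: 10.13
eef_pos: [0.5112, -0.2187, 0.1338]
tcp_rot: [-3.128, 0.287, 0.0]
ft_force: [0.7, 1.2, -3.7]
gripper_width: 0.0199
```

Emit:
move_arm(
  targets=[
    {"delta_pos": [0,0,0.003],"delta_rot": [0,0,0]},
    {"delta_pos": [0,0,0.006],"delta_rot": [0,0,0]},
    {"delta_pos": [0,0,0.006],"delta_rot": [0,0,0]},
  ],
)

```text
clock: 10.38
eef_pos: [0.5112, -0.2187, 0.1277]
tcp_rot: [-3.128, 0.287, 0.001]
ft_force: [1.6, 0.9, -3.6]
gripper_width: 0.0198
```

Emit:
move_arm(
  targets=[
    {"delta_pos": [0,0,0.003],"delta_rot": [0,0,0]},
    {"delta_pos": [0,0,0.006],"delta_rot": [0,0,0]},
    {"delta_pos": [0,0,0.008],"delta_rot": [0,0,0]},
    {"delta_pos": [0,0,0.008],"delta_rot": [0,0,0]},
  ],
)

```text
clock: 10.72
eef_pos: [0.5111, -0.2186, 0.1197]
tcp_rot: [-3.128, 0.287, 0.001]
ft_force: [1.3, 2.9, -7.1]
gripper_width: 0.0194
```

Emit:
move_arm(
  targets=[
    {"delta_pos": [0,0,0.001],"delta_rot": [0,0,0]},
    {"delta_pos": [0,0,0.002],"delta_rot": [0,0,0]},
    {"delta_pos": [0,0,0.002],"delta_rot": [0,0,0]},
  ],
)

```text
clock: 10.97
eef_pos: [0.5112, -0.2187, 0.1182]
tcp_rot: [-3.128, 0.287, 0.0]
ft_force: [-0.3, 3.0, -2.0]
gripper_width: 0.0199
```

Emit:
move_arm(
  targets=[
    {"delta_pos": [0,0,0.001],"delta_rot": [0,0,0]},
    {"delta_pos": [0,0,0.001],"delta_rot": [0,0,0]},
    {"delta_pos": [0,0,0.001],"delta_rot": [0,0,0]},
  ],
)

```text
clock: 11.22
eef_pos: [0.5112, -0.2188, 0.1172]
tcp_rot: [-3.128, 0.287, 0.0]
ft_force: [-0.3, 2.9, -1.3]
gripper_width: 0.02
```

Emit:
move_arm(
  targets=[
    {"delta_pos": [0,0,0.001],"delta_rot": [0,0,0]},
    {"delta_pos": [0,0,0.001],"delta_rot": [0,0,0]},
    {"delta_pos": [0,0,0.001],"delta_rot": [0,0,0]},
  ],
)

```text
clock: 11.47
eef_pos: [0.5113, -0.2188, 0.1162]
tcp_rot: [-3.128, 0.287, 0.0]
ft_force: [-0.6, 3.6, -1.9]
gripper_width: 0.0198
```

Emit:
move_arm(
  targets=[
    {"delta_pos": [0,0,0.001],"delta_rot": [0,0,0]},
    {"delta_pos": [0,0,0.001],"delta_rot": [0,0,0]},
    {"delta_pos": [0,0,0.001],"delta_rot": [0,0,0]},
  ],
)

```text
clock: 11.72
eef_pos: [0.5113, -0.2188, 0.1152]
tcp_rot: [-3.128, 0.287, 0.0]
ft_force: [0.2, 3.7, -1.6]
gripper_width: 0.0197
```

Emit:
move_arm(
  targets=[
    {"delta_pos": [0,0,0.001],"delta_rot": [0,0,0]},
    {"delta_pos": [0,0,0.001],"delta_rot": [0,0,0]},
    {"delta_pos": [0,0,0.001],"delta_rot": [0,0,0]},
  ],
)

```text
clock: 11.97
eef_pos: [0.5113, -0.2188, 0.1142]
tcp_rot: [-3.128, 0.287, 0.0]
ft_force: [-0.6, 4.1, -1.0]
gripper_width: 0.0198
```

Emit:
move_arm(
  targets=[
    {"delta_pos": [0,0,0.001],"delta_rot": [0,0,0]},
    {"delta_pos": [0,0,0.001],"delta_rot": [0,0,0]},
    {"delta_pos": [0,0,0.001],"delta_rot": [0,0,0]},
  ],
)

```text
clock: 12.22
eef_pos: [0.5114, -0.2189, 0.1135]
tcp_rot: [3.128, -0.287, 0.001]
ft_force: [-2.5, 5.2, 4.5]
gripper_width: 0.0202
```

Emit:
move_arm(
  targets=[
    {"delta_pos": [0,0,0.001],"delta_rot": [0,0,0]},
    {"delta_pos": [0,0,0.0015],"delta_rot": [0,0,0]},
    {"delta_pos": [0,0,0.0015],"delta_rot": [0,0,0]},
  ],
)

```text
clock: 12.47
eef_pos: [0.5115, -0.219, 0.1127]
tcp_rot: [3.128, -0.287, 0.002]
ft_force: [-3.3, 5.1, 14.7]
gripper_width: 0.0196
```

Run:
```python
from h import *
s=ctrl.snapshot("scene");st=ctrl.state(); print(st["eef_pos"],st["ft_force"],st["wrist_torque"])
cv2.imwrite("pics/p10.png",cv2.resize(s[125:205,145:245,::-1],(750,600),interpolation=2))
```

```text
[ 0.51152167 -0.21898508  0.11267123] [-3.0613389   4.7786153  14.97325772] [ 1.44218676  0.98278218 -0.00622536]
```

View pics/p10.png

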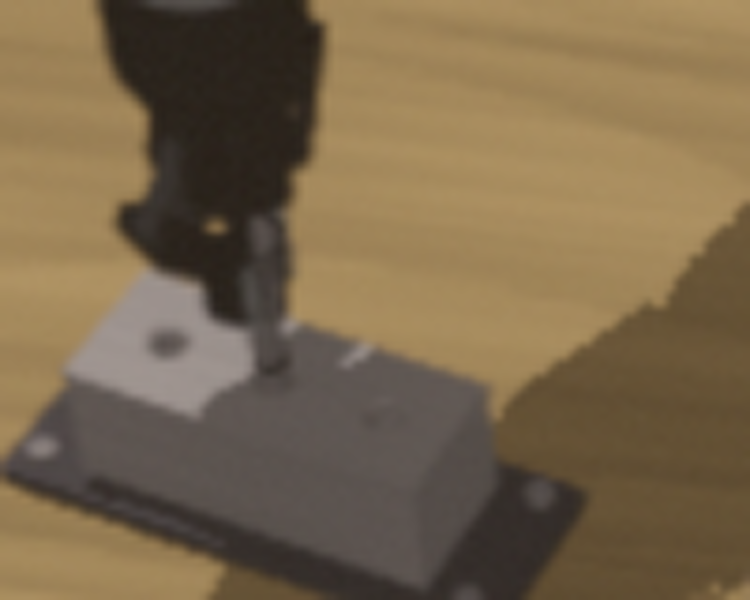

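The second hole bottomed at TCP z of about 0.114, roughly 33 mm deep, with the line at (272,368) still about 11 mm above the mouth. That leaves the third hole as the full-depth one.

Emit:
move_arm(
  targets=[
    {"delta_pos": [0,0,-0.005],"delta_rot": [0,0,0]},
    {"delta_pos": [0,0,-0.015],"delta_rot": [0,0,0]},
    {"delta_pos": [0,0,-0.025],"delta_rot": [0,0,0]},
    {"delta_pos": [0,0,-0.035],"delta_rot": [0,0,0]},
    {"delta_pos": [0,0,-0.048],"delta_rot": [0,0,0]},
    {"delta_pos": [0,0,-0.048],"delta_rot": [0,0,0]},
    {"delta_pos": [-0.0035,0.0496,-0.048],"delta_rot": [0,0,0]},
    {"delta_pos": [-0.0035,0.0496,-0.048],"delta_rot": [0,0,0]},
    {"delta_pos": [-0.0035,0.0496,-0.044],"delta_rot": [0,0,0]},
    {"delta_pos": [-0.0035,0.0496,-0.044],"delta_rot": [0,0,0]},
    {"delta_pos": [-0.0035,0.0496,-0.044],"delta_rot": [0,0,0]},
    {"delta_pos": [-0.0035,0.0496,-0.044],"delta_rot": [0,0,0]},
  ],
)

```text
clock: 13.52
eef_pos: [0.4989, -0.2663, 0.1555]
tcp_rot: [-3.128, 0.286, 0.001]
ft_force: [-0.5, -0.9, -2.4]
gripper_width: 0.0199
```

Run:
```python
from h import *
s=ctrl.snapshot("scene");st=ctrl.state(); print(st["eef_pos"],st["ft_force"],st["wrist_torque"])
cv2.imwrite("pics/p11.png",cv2.resize(s[125:205,145:245,::-1],(750,600),interpolation=2))
```

```text
[ 0.49898655 -0.26627178  0.15567889] [-0.35882096  0.92156497 -2.15739972] [ 0.02668612 -0.07318518  0.05046207]
```

View pics/p11.png

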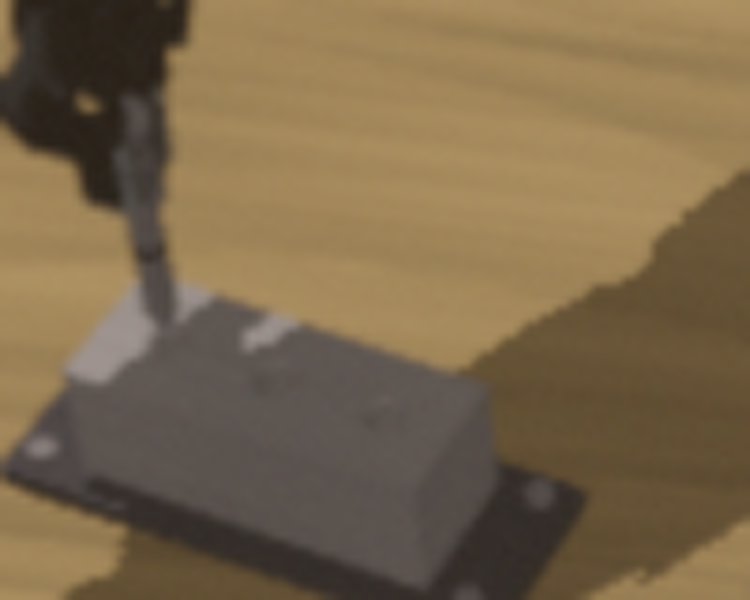

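Emit:
move_arm(
  targets=[
    {"delta_pos": [0,0,0.005],"delta_rot": [0,0,0]},
    {"delta_pos": [0,0,0.009],"delta_rot": [0,0,0]},
    {"delta_pos": [0,0,0.012],"delta_rot": [0,0,0]},
    {"delta_pos": [0,0,0.015],"delta_rot": [0,0,0]},
    {"delta_pos": [0,0,0.015],"delta_rot": [0,0,0]},
  ],
)

```text
clock: 13.98
eef_pos: [0.4986, -0.2667, 0.1401]
tcp_rot: [-3.128, 0.287, 0.001]
ft_force: [-0.4, -0.1, -2.2]
gripper_width: 0.0203
```

Emit:
move_arm(
  targets=[
    {"delta_pos": [0,0,0.003],"delta_rot": [0,0,0]},
    {"delta_pos": [0,0,0.006],"delta_rot": [0,0,0]},
    {"delta_pos": [0,0,0.009],"delta_rot": [0,0,0]},
    {"delta_pos": [0,0,0.012],"delta_rot": [0,0,0]},
    {"delta_pos": [0,0,0.012],"delta_rot": [0,0,0]},
  ],
)

```text
clock: 14.4
eef_pos: [0.4987, -0.2668, 0.1281]
tcp_rot: [-3.128, 0.287, 0.001]
ft_force: [1.2, 0.5, -2.1]
gripper_width: 0.0196
```

Emit:
move_arm(
  targets=[
    {"delta_pos": [0,0,0.003],"delta_rot": [0,0,0]},
    {"delta_pos": [0,0,0.006],"delta_rot": [0,0,0]},
    {"delta_pos": [0,0,0.009],"delta_rot": [0,0,0]},
    {"delta_pos": [0,0,0.011],"delta_rot": [0,0,0]},
    {"delta_pos": [0,0,0.011],"delta_rot": [0,0,0]},
  ],
)

```text
clock: 14.82
eef_pos: [0.4986, -0.2668, 0.1172]
tcp_rot: [-3.128, 0.287, 0.001]
ft_force: [0.7, 0.6, -5.3]
gripper_width: 0.0197
```

Emit:
move_arm(
  targets=[
    {"delta_pos": [0,0,0.0015],"delta_rot": [0,0,0]},
    {"delta_pos": [0,0,0.003],"delta_rot": [0,0,0]},
    {"delta_pos": [0,0,0.0045],"delta_rot": [0,0,0]},
    {"delta_pos": [0,0,0.0045],"delta_rot": [0,0,0]},
  ],
)

```text
clock: 15.15
eef_pos: [0.4987, -0.2669, 0.1129]
tcp_rot: [-3.128, 0.287, 0.0]
ft_force: [-0.0, 1.4, -4.4]
gripper_width: 0.0195
```

Emit:
move_arm(
  targets=[
    {"delta_pos": [0,0,0.002],"delta_rot": [0,0,0]},
    {"delta_pos": [0,0,0.004],"delta_rot": [0,0,0]},
    {"delta_pos": [0,0,0.006],"delta_rot": [0,0,0]},
    {"delta_pos": [0,0,0.006],"delta_rot": [0,0,0]},
  ],
)

```text
clock: 15.48
eef_pos: [0.4987, -0.2668, 0.1067]
tcp_rot: [-3.128, 0.287, 0.001]
ft_force: [-0.5, 2.4, -5.0]
gripper_width: 0.0197
```

Emit:
move_arm(
  targets=[
    {"delta_pos": [0,0,0.001],"delta_rot": [0,0,0]},
    {"delta_pos": [0,0,0.0015],"delta_rot": [0,0,0]},
    {"delta_pos": [0,0,0.0015],"delta_rot": [0,0,0]},
  ],
)

```text
clock: 15.73
eef_pos: [0.4988, -0.2669, 0.1057]
tcp_rot: [-3.128, 0.287, 0.0]
ft_force: [-0.6, 2.7, -2.8]
gripper_width: 0.0196
```

Emit:
move_arm(
  targets=[
    {"delta_pos": [0,0,0.001],"delta_rot": [0,0,0]},
    {"delta_pos": [0,0,0.001],"delta_rot": [0,0,0]},
    {"delta_pos": [0,0,0.001],"delta_rot": [0,0,0]},
  ],
)

```text
clock: 15.98
eef_pos: [0.4988, -0.267, 0.1046]
tcp_rot: [-3.128, 0.287, 0.0]
ft_force: [-1.5, 2.5, -2.0]
gripper_width: 0.0197
```

Well past the depth of the other two holes. Continuing in 1 mm steps to the pad.

Emit:
move_arm(
  targets=[
    {"delta_pos": [0,0,0.001],"delta_rot": [0,0,0]},
    {"delta_pos": [0,0,0.001],"delta_rot": [0,0,0]},
    {"delta_pos": [0,0,0.001],"delta_rot": [0,0,0]},
  ],
)

```text
clock: 16.23
eef_pos: [0.4988, -0.2669, 0.1036]
tcp_rot: [-3.128, 0.287, 0.0]
ft_force: [-1.3, 2.2, -1.9]
gripper_width: 0.0202
```

Emit:
move_arm(
  targets=[
    {"delta_pos": [0,0,0.001],"delta_rot": [0,0,0]},
    {"delta_pos": [0,0,0.001],"delta_rot": [0,0,0]},
    {"delta_pos": [0,0,0.001],"delta_rot": [0,0,0]},
  ],
)

```text
clock: 16.48
eef_pos: [0.4988, -0.2669, 0.1027]
tcp_rot: [-3.128, 0.287, 0.0]
ft_force: [-0.3, 3.7, -2.2]
gripper_width: 0.0199
```

Emit:
move_arm(
  targets=[
    {"delta_pos": [0,0,0.001],"delta_rot": [0,0,0]},
    {"delta_pos": [0,0,0.001],"delta_rot": [0,0,0]},
    {"delta_pos": [0,0,0.001],"delta_rot": [0,0,0]},
  ],
)

```text
clock: 16.73
eef_pos: [0.4988, -0.2669, 0.1017]
tcp_rot: [-3.128, 0.287, 0.0]
ft_force: [-1.3, 3.4, -1.9]
gripper_width: 0.0197
```

Emit:
move_arm(
  targets=[
    {"delta_pos": [0,0,0.001],"delta_rot": [0,0,0]},
    {"delta_pos": [0,0,0.001],"delta_rot": [0,0,0]},
    {"delta_pos": [0,0,0.001],"delta_rot": [0,0,0]},
  ],
)

```text
clock: 16.98
eef_pos: [0.4988, -0.2669, 0.1007]
tcp_rot: [-3.128, 0.287, 0.0]
ft_force: [-0.4, 2.6, -2.0]
gripper_width: 0.0198
```

Emit:
move_arm(
  targets=[
    {"delta_pos": [0,0,0.001],"delta_rot": [0,0,0]},
    {"delta_pos": [0,0,0.001],"delta_rot": [0,0,0]},
    {"delta_pos": [0,0,0.001],"delta_rot": [0,0,0]},
  ],
)

```text
clock: 17.23
eef_pos: [0.4989, -0.267, 0.0999]
tcp_rot: [3.128, -0.287, 0.0]
ft_force: [-2.4, 3.6, 3.3]
gripper_width: 0.0202
```

Emit:
move_arm(
  targets=[
    {"delta_pos": [0,0,0.001],"delta_rot": [0,0,0]},
    {"delta_pos": [0,0,0.001],"delta_rot": [0,0,0]},
    {"delta_pos": [0,0,0.001],"delta_rot": [0,0,0]},
  ],
)

```text
clock: 17.48
eef_pos: [0.4989, -0.267, 0.0993]
tcp_rot: [3.128, -0.287, 0.001]
ft_force: [-3.3, 4.4, 9.8]
gripper_width: 0.0201
```

Emit:
move_arm(
  targets=[
    {"delta_pos": [0,0,0.001],"delta_rot": [0,0,0]},
    {"delta_pos": [0,0,0.001],"delta_rot": [0,0,0]},
    {"delta_pos": [0,0,0.001],"delta_rot": [0,0,0]},
    {"delta_pos": [0,0,0.001],"delta_rot": [0,0,0]},
    {"delta_pos": [0,0,0.001],"delta_rot": [0,0,0]},
    {"delta_pos": [0,0,0.001],"delta_rot": [0,0,0]},
  ],
)

```text
clock: 17.98
eef_pos: [0.4991, -0.2672, 0.0988]
tcp_rot: [3.128, -0.287, 0.002]
ft_force: [-3.8, 4.9, 15.7]
gripper_width: 0.0196
```

Run:
```python
from h import *
s=ctrl.snapshot("scene");st=ctrl.state(); print(st["eef_pos"],st["ft_force"],st["wrist_torque"])
cv2.imwrite("pics/p12.png",cv2.resize(s[125:205,145:245,::-1],(750,600),interpolation=2))
```

```text
[ 0.49908526 -0.26717472  0.09874813] [-4.22752302  5.39542894 15.10010391] [ 1.31901052  1.224634   -0.00823127]
```

View pics/p12.png

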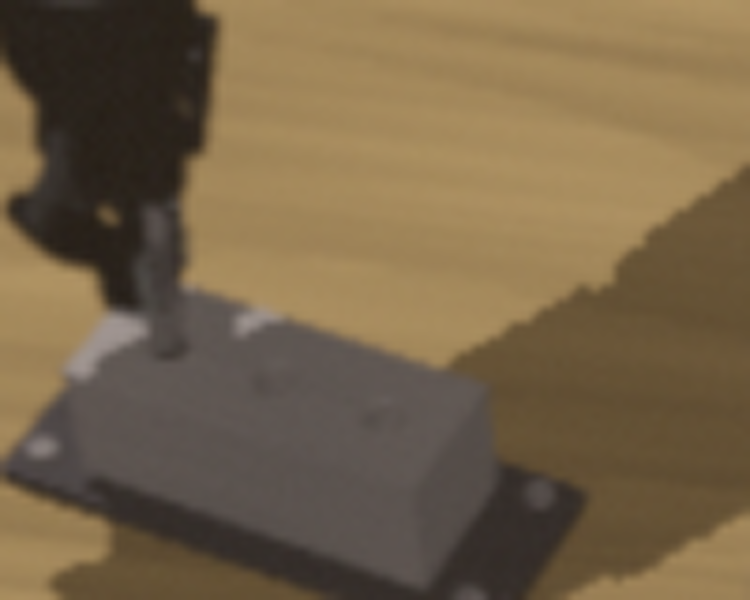

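The line at (170,352) is now level with the mouth of the third hole. I'll press slightly harder and hold.

Emit:
move_arm(
  targets=[
    {"delta_pos": [0,0,0.0007],"delta_rot": [0,0,0]},
    {"delta_pos": [0,0,0.0007],"delta_rot": [0,0,0]},
    {"delta_pos": [0,0,0.0007],"delta_rot": [0,0,0]},
    {"delta_pos": [0,0,0.0007],"delta_rot": [0,0,0]},
    {"delta_pos": [0,0,0.0007],"delta_rot": [0,0,0]},
    {"delta_pos": [0,0,0.0007],"delta_rot": [0,0,0]},
    {"delta_pos": [0,0,0.0007],"delta_rot": [0,0,0]},
    {"delta_pos": [0,0,0.0007],"delta_rot": [0,0,0]},
  ],
)

```text
clock: 18.7
eef_pos: [0.4992, -0.2672, 0.0984]
tcp_rot: [3.127, -0.287, 0.002]
ft_force: [-5.4, 5.4, 21.0]
gripper_width: 0.0198
```

Emit:
move_arm(
  targets=[
    {"delta_pos": [0,0,0],"delta_rot": [0,0,0]},
    {"delta_pos": [0,0,0],"delta_rot": [0,0,0]},
    {"delta_pos": [0,0,0],"delta_rot": [0,0,0]},
    {"delta_pos": [0,0,0],"delta_rot": [0,0,0]},
    {"delta_pos": [0,0,0],"delta_rot": [0,0,0]},
    {"delta_pos": [0,0,0],"delta_rot": [0,0,0]},
  ],
  claw=0.05,
)

```text
clock: 19.2
eef_pos: [0.4989, -0.2671, 0.097]
tcp_rot: [3.128, -0.287, -0.0]
ft_force: [-0.1, 0.8, -1.5]
gripper_width: 0.0501
```

Emit:
move_arm(
  targets=[
    {"delta_pos": [0,0,-0.01],"delta_rot": [0,0,0]},
    {"delta_pos": [0,0,-0.03],"delta_rot": [0,0,0]},
    {"delta_pos": [0,0,-0.06],"delta_rot": [0,0,0]},
    {"delta_pos": [0,0,-0.09],"delta_rot": [0,0,0]},
    {"delta_pos": [0,0,-0.12],"delta_rot": [0,0,0]},
    {"delta_pos": [0,-0.03,-0.15],"delta_rot": [0,0,0]},
    {"delta_pos": [0,-0.06,-0.15],"delta_rot": [0,0,0]},
    {"delta_pos": [0,-0.1,-0.15],"delta_rot": [0,0,0]},
    {"delta_pos": [0,-0.14,-0.15],"delta_rot": [0,0,0]},
    {"delta_pos": [0,-0.18,-0.15],"delta_rot": [0,0,0]},
    {"delta_pos": [0,-0.22,-0.15],"delta_rot": [0,0,0]},
    {"delta_pos": [0,-0.22,-0.15],"delta_rot": [0,0,0]},
    {"delta_pos": [0,-0.22,-0.15],"delta_rot": [0,0,0]},
  ],
)

```text
clock: 20.28
eef_pos: [0.539, -0.0488, 0.2479]
tcp_rot: [3.129, -0.282, 0.001]
ft_force: [-1.4, -1.0, -0.7]
gripper_width: 0.0499
```

Run:
```python
from h import *
s=ctrl.snapshot("scene");t=ctrl.snapshot("top")
crop(s,145,125,100,80,6,"pics/p13.png")
crop(t,255,175,120,80,6,"pics/p14.png")
st=ctrl.state(); print(st["clock"],st["ft_force"])
```

```text
20.3833 [-0.56168772  0.00986024 -0.12564634]
```

View pics/p13.png

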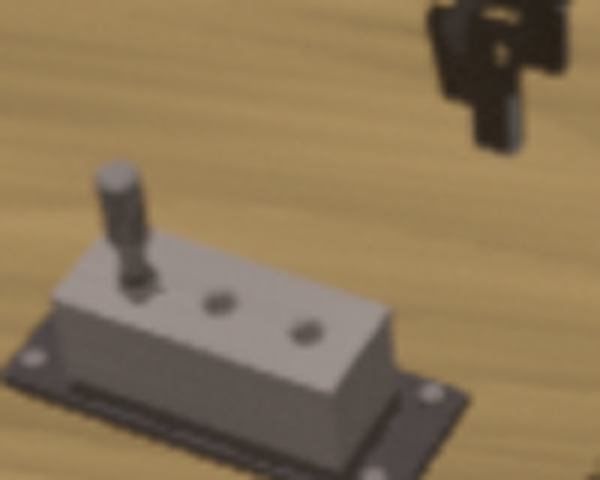

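View pics/p14.png

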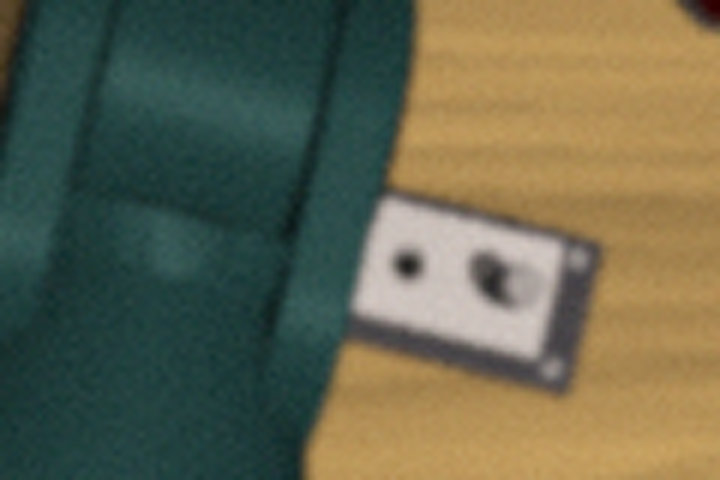

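```bash
python3 - <<'E'
from h import *
H=np.array([.4983,-.2649,.07])
q=(proj("scene",[H+[0,0,h] for h in (0,.06,.066,.068,.07,.072,.076)])-[145,125]+.5)*6
print(q-q[0]); 
s=cv2.imread("pics/p13.png")
g=s.mean(2)
for r in range(150,200,4): print(r,g[r,84:150:4].astype(int))
E
python3 - <<'E'
import cv2
s=cv2.imread("pics/p13.png"); cv2.imwrite("pics/p15.png",cv2.resize(s[150:320,80:250],(600,600),interpolation=2))
E
```

```text
[[   0.            0.        ]
 [ -16.78957218  -85.43345669]
 [ -18.53450095  -94.29531399]
 [ -19.11892206  -97.26265672]
 [ -19.70474093 -100.23673459]
 [ -20.29196278 -103.21757177]
 [ -21.4706365  -109.19962133]]
150 [124 125 125 125 125 125 125 125 125 125 125 126 126 127 127 127 127]
154 [125 125 124 124 124 125 125 125 125 124 124 124 125 125 126 126 126]
158 [126 126 125 126 126 126 126 126 126 125 125 124 124 124 125 124 123]
162 [126 126 126 126 127 127 128 128 128 128 127 126 125 124 124 124 124]
166 [127 126 126 127 128 128 129 130 129 129 129 127 124 123 123 123 124]
170 [127 127 126 127 129 130 130 129 129 129 128 126 122 120 121 122 124]
174 [127 126 123 124 126 129 130 130 129 129 128 125 119 115 116 121 125]
178 [127 125 120 118 119 125 128 129 129 128 125 120 111 106 108 117 124]
182 [128 124 119 114 113 118 123 126 126 125 119 112 101  96 101 113 123]
186 [128 124 117 107 102 105 110 116 118 115 106  97  85  82  91 106 120]
190 [127 124 116 103  91  87  91  97  99  96  88  80  71  72  82 101 117]
194 [125 122 116 102  85  74  73  76  77  75  72  69  67  70  79  99 116]
198 [123 122 119 107  87  70  65  65  64  64  65  67  67  70  77  95 114]
```

View pics/p15.png

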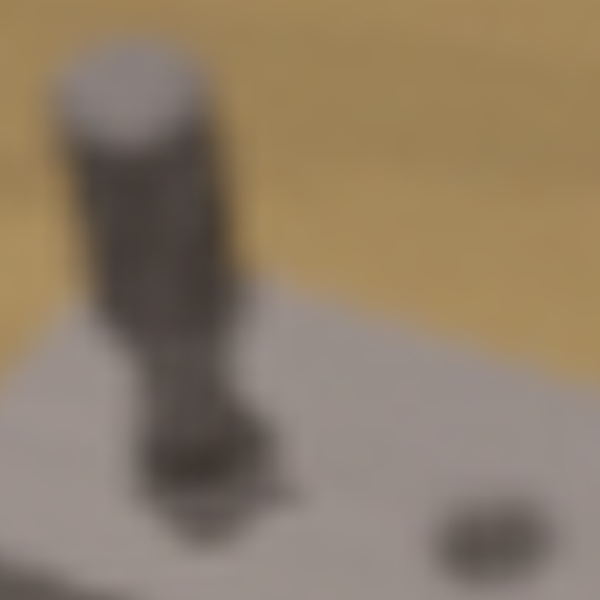

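```bash
python3 -c "
from workcell import ctrl
print(ctrl.job_done())"
```

```text
the job is handed in; nothing more can be done
None
```

I found the full-depth hole: it is the one at the jig's far right end (world −y). The pin is pressed home there and released, and the job is handed in, at about 20 s on the robot's clock. No verdict was reported.

- **Search:** By force contact the first hole bottomed at about 29 mm and the middle one at about 33 mm. In both, the black line stayed some 11 to 16 mm above the face. The third bottomed at about 46.5 mm with the line level with the face.
- **Pressing:** I pushed the pin home with about 21 N on the wrist sensor, held for more than half a second, then released it and moved the arm clear.
- **Last checks:** In the last scene picture the pin stands upright in the third hole. Its head top is about 68.5 mm above the face, which puts the middle of the line about 1.5 mm (±1.5 mm) below it. The depth found by force puts it about the same, and the estimated tilt is about 0.02 rad. I did not recheck the other listed things in a full picture at the end.
- **Disagreements:**
  - The two cameras differed by several millimetres at the rack and a few at the jig, so I aligned the pin with the holes by eye in the scene view.
  - The wrist force read about −2 to −7 N while the pin slid in, so absolute forces are only good to a few newtons.
  - The red and purple lookalikes near the rack fell over on their own before the arm touched anything.

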